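Tip the broad marker out of its tube and lay it in the pen rest

TASK

The broad marker lies deep inside its square plastic tube. Pick the tube up and tip it mouth-down so that the marker's end slides out, without letting the marker drop out, then lay the tube flat on the table with that end sticking out. Draw the marker out by its end and lay it down gently in a free notch of the wooden pen rest, leaving the empty tube lying on the table and everything else where it stands.

Things in the scene. Friction and masses are not known exactly. Their poses are not given: they have to be found in the camera images.
- tube_center (a point): Centre of the square tube, a loose straight case of frosted light-grey plastic lying on its side: 200 mm long (along its x axis), 36 x 36 mm outside, 30 x 30 mm bore, walls 3 mm, closed at the -x end by a 4 mm wall, open at the +x end; about 90 g. Lying flat, its centre is 18 mm above the table. At the start its mouth points more or less to the robot's right (-y).
- tube_mouth (a point): Centre of the tube's open mouth, 100 mm from tube_center along the tube's x axis, which points out of the mouth; same axes as tube_center. The bore is smooth: the marker in it begins to slide at a tilt of about 16 to 23 degrees and then runs down freely until something stops it; below about 14 degrees it stays where it is.
- marker_center (a point): Centre of the broad marker: a round white barrel with a black cap, 22 mm in diameter, 150 mm long along its x axis, both ends half-round, about 50 g, balanced at its centre. At the start it lies on the floor of the bore near the closed end, cap towards the mouth, the cap's end 37 to 46 mm inside the mouth, out of the fingers' reach.
- marker_front (a point): Tip of the marker's cap end, 75 mm from marker_center along the marker's x axis.
- notch_front (a point): Where the centre of the broad marker lies when it rests, level, in the free front notch of the pen rest: 42.6 mm above the table. The rest is a fixed wooden stand of two saw-toothed combs, each 132 mm long and 10 mm thick, 22 mm to either side of this point; V notches every 34 mm, tooth tips 44 mm high. Axes: y along the resting marker (either way round), x across the notches, away from the robot.
- notch_mid (a point): The same point of the middle notch, also free, 34 mm beyond the front one. The rear notch, 34 mm farther, holds the thin pen. Nothing stands under the marker beyond the combs (more than 27 mm from its middle), so its ends overhang freely and can be held from above there.
- pen: Thin marker pen, 18 mm in diameter and 140 mm long along its x axis, already lying in the rear notch of the rest; origin under its middle. Leave it there.
- tube_cap: The tube's loose square cap, 42 x 42 x 28 mm, open side up, standing by; origin at its underside.
- tape: Roll of paper tape lying flat, 64 mm in diameter, 24 mm high; origin at its underside.
- jar_a: Ink jar, 68 mm in diameter, 88 mm high; origin at its underside.
- jar_b: Ink jar, 60 mm in diameter, 70 mm high; origin at its underside.
- jar_c: Ink jar, 72 mm in diameter, 100 mm high; origin at its underside.
- bottle: White plastic bottle, 56 mm in diameter, 150 mm high; origin at its underside.
Not all that is in view belongs to the job. Of the things that look like the part that bears tube_center, the middle-sized one is meant. Leave any purple look-alike of the part that bears notch_front alone.

How it is judged:
By the outcome, as a careful person would: the job done as asked, in the order asked, and still so for the second after the job is handed in, with the robot touching nothing.
It also fails if it takes over 59 s, if anything falls off the work surface, if the arm or the gripper's body presses on something with over 40 N, if the wrist force passes 120 N, or if a joint passes its speed limit or range.

ROBOT

A 7-joint arm with a two-finger parallel gripper is mounted at the origin on the work surface. World frame = base frame: x ahead of the robot, y to its left, z up, the work surface at z = 0. Lengths are in m, angles in rad, forces in N, time in s.
With the tool pointing down it reaches from about 0.425 to 0.875 m from the base axis. Payload 9.9 kg.
Tool frame: the origin (TCP) lies between the finger pads; the fingertips stand 14 mm ahead of it and the grasp point (between the pads) lies 5 mm behind it (env.finger_overhang is the distance from the TCP to the fingertips, in m); z points along the fingers, y is the line along which they close (so a half turn about z gives the same grasp; the last joint's range is limited). The gripper opens to 85 mm and grips with 20 to 120 N. Pads are 22 mm wide; open, the fingers measure 114 mm over their backs; the gripper's body (76 mm by 85 mm) begins 54 mm behind the grasp point. The pads swing forward as they close: fully open they stand 13 mm farther back than shut.
Start: joints at [1.035, 0.576, 0.025, 1.437, -0.015, 1.129, -0.057], TCP at [0.295, -0.607, 0.245] pointing down, gripper open.
Joint ranges: [-2.76, 2.76], [-0.34, 2.15], [-1.52, 1.57], [0.19, 2.46], [-1.09, 4.23], [0.17, 1.99], [-2.82, 2.82]. Speed limits (rad/s): [2.22, 2.22, 3.01, 3.01, 3.14, 3.14, 3.14].

INTERFACE

Orientations are given as a unit quaternion [w, x, y, z].
In Python, from plant import env gives the robot as it stands.
- The arm moves only by the shell command python3 -m creep 'ROWS' [FORCE]. ROWS is JSON, a list of rows, each a list of 7 numbers: the shift along the world's x, y, z in m, then the turn, a rotation vector about the world's x, y, z in degrees, then the closure in counts, from 0 (fully open) to 255 (shut). In form: [[tx, ty, tz, ax, ay, az, claw], ...]. A call has 1 to 5 rows; each row shifts and turns the commanded pose from where the row before left it; what a row does not reach is not made up. A row lasts 1/12 s, in which the tool goes at most 41.7 mm and 7.16 degrees, less where a joint would pass 70% of its speed; a pose out of reach is approached as far as the arm can. A call with a gripper value outside its range is refused whole. The fingers move at their own pace and stop on an object; FORCE is the grip in N (left out, the last holds). Time passes only in rows, so rows that do not move let the fingers close. It gives the time, the measured TCP pose, the force, the opening and the grip force at its end, in the units of the state.
- env.read_state(): the state, without advancing time (a new reading comes with each control period).
- env.capture(name): name is "scene" or "top"; returns a dict with "img" (384x512x3 uint8, red, green, blue), "camera_matrix" (3x3 intrinsics, pixels), "k1" (the pictures are not rectified: a ray, as slopes to the right and down, at radius r is drawn at 1 + k1 r^2 times it, then the intrinsics apply), "cam_to_world" (4x4, takes a point from camera to world coordinates). Camera axes: x right, y down, z forward; pixel columns grow to the right and rows downward; lengths in m; the calibration is good to about 2 mm. A picture is of the moment at which its call begins. There is no depth.
- env.close_job(): hands the job in; it is judged then, once.
The state is a dict: "time_s": time; "q": joint angles; "joint_vel": joint speeds; "joint_torque": joint torques, N m; "ee_pos": TCP position; "tcp_rot": TCP orientation; "force": force on the tool from outside, world axes, zero at the start; "wrist_torque": the same for the moment, N m; "width": finger opening in m; "grip_force": force on a finger pad.
Only numpy, scipy, OpenCV 4.12 (cv2) and the standard library are available. Lean on these libraries where they do the work, as an engineer would, in place of code of your own. Each camera call takes 0.05 s, during which the arm holds its last target. There are 200 camera calls.

## Working session

There is one attempt and no reset: what is moved stays moved. The work goes in short steps, Python scripts to look and compute and a shell command to move; the robot and the scene stay as the last step left them, time stands still between calls to the robot, and variables do not carry over. Pictures are saved under pics/ and viewed, at most 10 in all, crops included, and the job is handed in when it is done.

```bash
ls; mkdir -p pics; cat > h.py <<'E'
import numpy as np,cv2
from plant import env
def cap(n,f=None):
    c=env.capture(n)
    if f: cv2.imwrite('pics/'+f,c['img'][:,:,::-1])
    return c
def px2w(c,u,v,z):
    K=c['camera_matrix'];k=c['k1']
    p=cv2.undistortPoints(np.array([[[u,v]]],float),K,np.array([k,0,0,0.]))[0,0]
    T=np.array(c['cam_to_world']);d=T[:3,:3]@np.array([p[0],p[1],1]);o=T[:3,3]
    return o+d*(z-o[2])/d[2]
def w2px(c,P):
    T=np.linalg.inv(c['cam_to_world']);q=T[:3,:3]@np.array(P,float)+T[:3,3]
    x=q[:2]/q[2];x=x*(1+c['k1']*(x@x));K=c['camera_matrix']
    return K[0,0]*x[0]+K[0,2],K[1,1]*x[1]+K[1,2]
E
python3 - <<'E'
from h import *
a=cap('top','t0.png');b=cap('scene','s0.png')
for c in(a,b):print(np.round(c['cam_to_world'],3),c['camera_matrix'],c['k1'])
print(env.read_state())
E
```

```text
pics
[[-0.025 -0.981  0.191  0.316]
 [-1.     0.027  0.006  0.033]
 [-0.011 -0.191 -0.982  1.047]
 [ 0.     0.     0.     1.   ]] [[363.49832272   0.         258.52196914]
 [  0.         363.49832272 192.43754736]
 [  0.           0.           1.        ]] 0.03167487888113003
[[ 0.399  0.655 -0.642  1.42 ]
 [ 0.917 -0.292  0.272 -0.358]
 [-0.009 -0.697 -0.717  1.079]
 [ 0.     0.     0.     1.   ]] [[441.2622907    0.         254.77742659]
 [  0.         441.2622907  189.2943712 ]
 [  0.           0.           1.        ]] -0.03066541954159489
{'time_s': 0.1, 'q': array([ 1.03519454,  0.57645174,  0.02481191,  1.43782258, -0.01500444,
        1.12897515, -0.05647918]), 'joint_vel': array([-0.00011688, -0.00138994, -0.00278038, -0.00330464, -0.0003398 ,
       -0.00066494,  0.00035789]), 'joint_torque': array([ 6.46159911e-03, -7.67305398e+01,  2.25825414e+00, -2.86610359e+01,
        1.60647434e-02,  8.62170768e-03,  3.03372951e-05]), 'ee_pos': array([ 0.29455946, -0.60691955,  0.24452607]), 'tcp_rot': array([-7.11548250e-04,  9.74583360e-01,  2.24023952e-01, -1.90201591e-04]), 'force': array([ 0.13427239, -0.3520279 ,  0.43379689]), 'wrist_torque': array([-0.00106258, -0.0012585 , -0.04934635]), 'grip_force': 0.0, 'width': 0.08536651449208126}
```

View pics/t0.png

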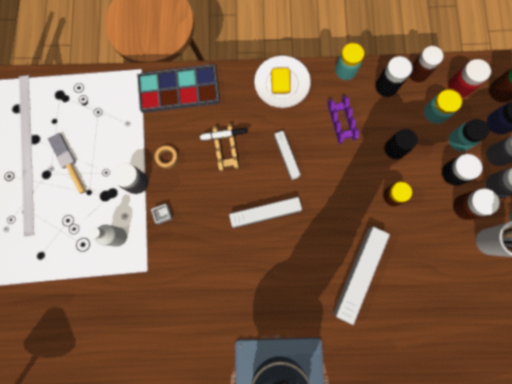

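View pics/s0.png

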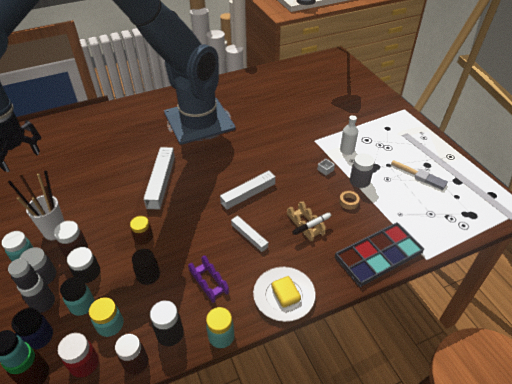

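Top view: the middle-sized tube is at about (265,212), with its mouth to the right. The wooden rest is at (227,148), with the pen in its rear notch at (223,133). The tape is at (165,156) and the tube cap at (161,213). Next, zoomed crops of both views.

```bash
python3 - <<'E'
from h import *
a=cv2.imread('pics/t0.png')[115:240,190:315];b=cv2.imread('pics/s0.png')[160:260,215:340]
a=cv2.resize(a,(600,600),interpolation=3)[:, :400] if 0 else cv2.resize(a,(400,400),interpolation=3)
b=cv2.resize(b,(400,320),interpolation=3)
o=np.zeros((400,800,3),np.uint8);o[:,:400]=a;o[:320,400:]=b
cv2.imwrite('pics/z0.png',o)
E
```

```text
(no output)
```

View pics/z0.png

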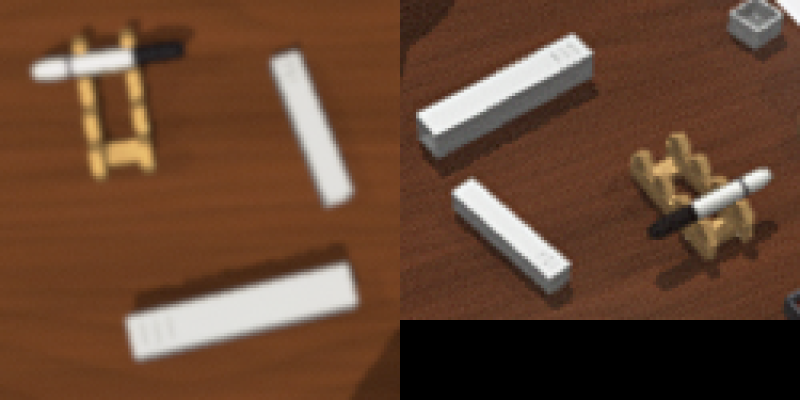

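The closed end, with its grip marks, is on the left at crop (125–137, 315–361). The mouth is on the right at (350–358, 260–305). Comb ends in the crop: left (78,38)–(100,178), right (128,25)–(150,168).

```bash
python3 - <<'E'
from h import *
a=cap('top');b=cap('scene')
def p(x,y,z):return px2w(a,190+(x+.5)/3.2-.5,115+(y+.5)/3.2-.5,z)
q=[p(*t,.036) for t in((125,315),(137,361),(350,260),(358,305))]
cl=(q[0]+q[1])/2;mo=(q[2]+q[3])/2
print('tube',cl,mo,np.linalg.norm(mo-cl),np.linalg.norm(q[0]-q[1]),(cl+mo)/2,np.degrees(np.arctan2(*(mo-cl)[1::-1])))
# scene check: top corners -> 3.2 scale crop offset 215,160
def s(x,y,z):return px2w(b,215+(x-400+.5)/3.2-.5,160+(y+.5)/3.2-.5,z)
for t in((418,112),(441,132),(574,35),(593,52)):print('sc',s(*t,.036))
r=[p(*t,.030) for t in((78,38),(100,178),(128,25),(150,168))]
for z in r:print('rest',z)
print(np.linalg.norm(r[1]-r[0]),np.linalg.norm(r[0]-r[2]), sum(r)/4)
print('pen',p(32,72,.04),p(184,47,.04),'penmid',(p(32,72,.04)+p(184,47,.04))/2)
for n,u,v,z in(('tape',165,156,.024),('cap',161,213,.028),('small',287,155,.03),('purple',344,119,.03),('jarY',400,192,.07),('bigfar',375,230,.05),('bignear',347,322,.05),('bigl',340,290,.05)):print(n,px2w(a,u,v,z))
E
```

```text
tube [0.43555568 0.11963081 0.036     ] [ 0.47927269 -0.07704122  0.036     ] 0.20147224755890675 0.04180706672061664 [0.45741419 0.02129479 0.036     ] -77.4678279183067
sc [ 0.46210458 -0.07493589  0.036     ]
sc [ 0.4975824  -0.06347414  0.036     ]
sc [0.42337835 0.11815463 0.036     ]
sc [0.45543479 0.12553298 0.036     ]
rest [0.71559817 0.16597915 0.03      ]
rest [0.5818281  0.14653224 0.03      ]
rest [0.726943   0.11967469 0.03      ]
rest [0.58987092 0.10129297 0.03      ]
0.13517624008271847 0.047673975415479894 [0.65356005 0.13336976 0.03      ]
pen [0.68026251 0.20660213 0.04      ] [0.70021143 0.06796399 0.04      ] penmid [0.69023697 0.13728306 0.04      ]
tape [0.63099885 0.31045671 0.024     ]
cap [0.46251351 0.31676872 0.028     ]
small [ 0.62212611 -0.04586186  0.03      ]
purple [ 0.72726566 -0.21798493  0.03      ]
jarY [ 0.49649156 -0.34446114  0.07      ]
bigfar [ 0.3969876  -0.27454603  0.05      ]
bignear [ 0.16140742 -0.18106807  0.05      ]
bigl [ 0.24158383 -0.1688122   0.05      ]
```

```bash
python3 -m creep '[[0.025,0.033,0,0,0,4.5,0],[0.025,0.033,0,0,0,4.5,0],[0.025,0.033,0,0,0,4.5,0],[0.025,0.033,0,0,0,4.5,0],[0.025,0.033,0,0,0,4.5,0]]' 60
python3 -m creep '[[0.008,0.038,0,0,0,4.5,0],[0.008,0.038,0,0,0,4.5,0],[0.008,0.038,0,0,0,4.5,0],[0.008,0.038,0,0,0,4.5,0],[0.008,0.038,0,0,0,4.5,0]]'
python3 -m creep '[[0,0.039,0,0,0,4.5,0],[0,0.039,0,0,0,4.5,0],[0,0.039,0,0,0,4.5,0],[0,0.039,0,0,0,4.5,0],[0,0.039,0,0,0,4.5,0]]'
python3 -m creep '[[0,0.039,0,0,0,4.5,0],[0,0.039,0,0,0,4.5,0],[0,0,-0.03,0,0,0,0],[0,0,-0.03,0,0,0,0],[0,0,0,0,0,0,0]]'
```

```text
time_s: 0.62
ee_pos: [0.4205, -0.4406, 0.2453]
tcp_rot: [0.0, 0.911, 0.411, -0.0]
force: [1.2, -0.6, -0.1]
width: 0.0856
grip_force: 0.0
time_s: 1.03
ee_pos: [0.4597, -0.2504, 0.2453]
tcp_rot: [0.0, 0.814, 0.581, -0.0]
force: [-0.4, 0.1, 0.9]
width: 0.0856
grip_force: 0.0
time_s: 1.45
ee_pos: [0.4592, -0.0556, 0.2454]
tcp_rot: [0.0, 0.685, 0.729, 0.0]
force: [1.3, -0.4, -0.6]
width: 0.0853
grip_force: 0.0
time_s: 1.87
ee_pos: [0.4572, 0.0208, 0.1817]
tcp_rot: [-0.002, 0.626, 0.78, -0.002]
force: [-1.5, 0.1, -0.8]
width: 0.0855
grip_force: 0.0
```

```bash
python3 -m creep '[[0,0,-0.03,0,0,0,0],[0,0,-0.03,0,0,0,0],[0,0,-0.03,0,0,0,0],[0,0,-0.03,0,0,0,0],[0,0,-0.025,0,0,0,0]]'
python3 -m creep '[[0,0,-0.01,0,0,0,0],[0,0,-0.01,0,0,0,0],[0,0,0,0,0,0,100],[0,0,0,0,0,0,120],[0,0,0,0,0,0,255]]' 60
python3 -m creep '[[0,0,0,0,0,0,255],[0,0,0,0,0,0,255],[0,0,0,0,0,0,255],[0,0,0,0,0,0,255],[0,0,0,0,0,0,255]]'
```

```text
time_s: 2.28
ee_pos: [0.4602, 0.0199, 0.0396]
tcp_rot: [0.0, 0.627, 0.779, -0.0]
force: [0.6, 0.5, 0.4]
width: 0.0856
grip_force: 0.0
time_s: 2.7
ee_pos: [0.4605, 0.0204, 0.0213]
tcp_rot: [0.001, 0.627, 0.779, 0.0]
force: [-0.2, -0.6, 0.4]
width: 0.0519
grip_force: 0.0
time_s: 3.12
ee_pos: [0.4604, 0.0205, 0.0214]
tcp_rot: [0.001, 0.627, 0.779, 0.001]
force: [-0.6, -0.5, 5.3]
width: 0.0352
grip_force: 59.6
```

```bash
python3 -m creep '[[0,0,0.012,0,0,0,255],[0,0,0.006,3.9,0.87,0,255],[0,0,0.005,3.9,0.87,0,255],[0,0,0.004,3.9,0.87,0,255],[0,0,0,0,0,0,255]]'
```

```text
time_s: 3.53
ee_pos: [0.4606, 0.0161, 0.0478]
tcp_rot: [-0.082, 0.627, 0.772, 0.066]
force: [0.4, -0.7, -2.1]
width: 0.0352
grip_force: 60.1
```

```bash
python3 - <<'E'
from h import *
from scipy.spatial.transform import Rotation as R
s=env.read_state();print(s['ee_pos'],s['force'],s['wrist_torque'])
q=s['tcp_rot'];print(R.from_quat([*q[1:],q[0]]).as_matrix()[:,2])
b=cap('scene')['img'][150:250,200:325,::-1];t=cap('top')['img'][140:240,215:340,::-1]
cv2.imwrite('pics/g1.png',np.hstack([cv2.resize(i,(400,320),interpolation=3) for i in(t,b)]))
E
```

```text
[0.46056467 0.01605532 0.04784823] [ 0.39992502 -0.7425799  -2.1206918 ] [-0.39408575 -0.04439699  0.05590642]
[-0.04331832  0.20513747 -0.97777408]
```

View pics/g1.png

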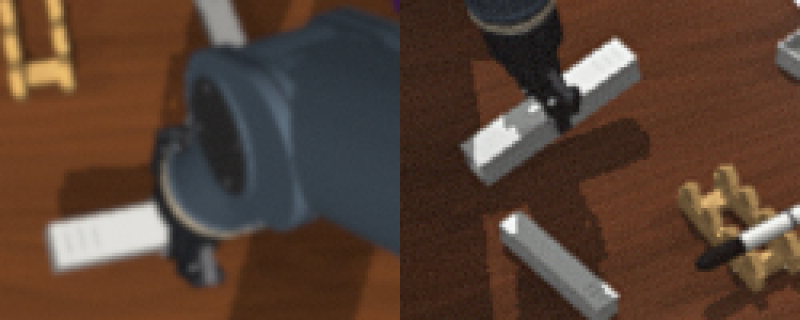

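The tube is firmly held and tipping mouth-down, with the mouth at about (470,155) in the right crop. Continuing the synchronised tilt and lift.

```bash
python3 -m creep '[[0,0,0.007,3.9,0.87,0,255],[0,0,0.0085,3.9,0.87,0,255],[0,0,0.0085,3.9,0.87,0,255],[0,0,0.0085,3.9,0.87,0,255],[0,0,0,0,0,0,255]]'
python3 -m creep '[[0,0,0,0,0,0,255],[0,0,0,0,0,0,255],[0,0,0,0,0,0,255],[0,0,0,0,0,0,255],[0,0,0,0,0,0,255]]'
```

```text
time_s: 4.05
ee_pos: [0.4601, 0.0196, 0.0793]
tcp_rot: [-0.189, 0.609, 0.755, 0.151]
force: [0.4, 0.7, -1.0]
width: 0.0351
grip_force: 60.1
time_s: 4.47
ee_pos: [0.4595, 0.0217, 0.0799]
tcp_rot: [-0.188, 0.607, 0.757, 0.15]
force: [0.2, 1.1, -0.3]
width: 0.0352
grip_force: 60.2
```

```bash
python3 - <<'E'
from h import *
from scipy.spatial.transform import Rotation as R
s=env.read_state();print(s['ee_pos'],s['force'],s['wrist_torque'])
q=s['tcp_rot'];z=R.from_quat([*q[1:],q[0]]).as_matrix()[:,2];print(z,np.degrees(np.arccos(-z[2])))
b=cap('scene')['img'][150:250,180:305,::-1];t=cap('top')['img'][140:240,215:340,::-1]
cv2.imwrite('pics/g2.png',np.hstack([cv2.resize(i,(400,320),interpolation=3) for i in(t,b)]))
E
```

```text
[0.45949995 0.02169776 0.07992023] [ 0.20698764  1.09241299 -0.27272996] [-0.52374803 -0.14601551 -0.00149911]
[-0.10282908  0.45632067 -0.88385385] 27.889196320274426
```

View pics/g2.png

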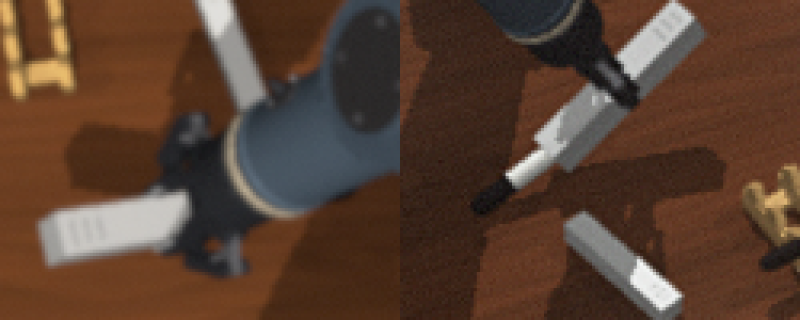

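The marker's black cap end protrudes, with its tip near crop (477,208) and the mouth at about (550,150). I'll check how far it sticks out.

```bash
python3 - <<'E'
from h import *
from scipy.spatial.transform import Rotation as R
s=env.read_state();b=cap('scene')
q=s['tcp_rot'];M=R.from_quat([*q[1:],q[0]]).as_matrix();d=M[:,0] if M[1,0]<0 else -M[:,0]
n=-M[:,2]
def p2(x,y):return 180+(x-400+.5)/3.2-.5,150+(y+.5)/3.2-.5
print('d',d)
for t in((484,201),(477,208)):print('S',px2w(b,*p2(*t),.011))
m=s['ee_pos']+.1*d-.002*n
for p in(.04,.05,.06,.07,.08,.09):
  u,v=w2px(b,m+(p-.011)*d-.004*n);print(p,(m+(p-.011)*d-.004*n)[2],(u-180+.5)*3.2+400,(v-150+.5)*3.2)
c=s['ee_pos']
for a,bb in((.1,.018),(.1,-.018),(-.1,.018)):
  for w in(-.018,.018):
    u,v=w2px(b,c+a*d+(bb-.002)*n+w*M[:,1]);print('corner',a,bb,w,(u-180+.5)*3.2+400,(v-150+.5)*3.2)
E
```

```text
d [ 0.19038378 -0.86281451 -0.46830027]
S [ 0.4944907  -0.13808236  0.011     ]
S [ 0.50045705 -0.14755954  0.011     ]
0.04 0.014178280481419019 527.902553750162 176.76279838974725
0.05 0.009495277816315548 520.913476150749 183.67344907716335
0.06 0.004812275151212081 513.9232083561443 190.58546228269154
0.07 0.00012927248610860968 506.9318127598015 197.4987764987962
0.08 -0.004553730178994858 499.93935186685013 204.41333010770168
0.09 -0.009236732844098322 492.9458882942619 211.3290613812299
corner 0.1 0.018 -0.018 528.8233361056829 137.62782525331733
corner 0.1 0.018 0.018 548.3897385500416 158.5690119007315
corner 0.1 -0.018 -0.018 544.5395747414939 151.87451086985666
corner 0.1 -0.018 0.018 563.9288316740683 172.58716153497255
corner -0.1 0.018 -0.018 668.9667715407593 -0.7768740186953438
corner -0.1 0.018 0.018 690.5008527705 18.096845888355258
```

The marker is out about 85–90 mm, with its tip resting on the table and the tail still about 60 mm in the bore. That is stable, so I'll level the tube now without drawing it back.

```bash
python3 -m creep '[[0,0,-0.006,-3.42,-0.76,0,255],[0,0,-0.006,-3.42,-0.76,0,255],[0,0,-0.0075,-3.42,-0.76,0,255],[0,0,-0.0075,-3.42,-0.76,0,255],[0,0,0,0,0,0,255]]'
python3 -m creep '[[0,0,-0.0075,-3.42,-0.76,0,255],[0,0,-0.0075,-3.42,-0.76,0,255],[0,0,-0.008,-3.42,-0.76,0,255],[0,0,-0.008,-3.42,-0.76,0,255],[0,0,0,0,0,0,255]]'
python3 - <<'E'
from h import *
s=env.read_state();print(s['ee_pos'],s['tcp_rot'],s['force'])
b=cap('scene')['img'][150:250,180:305,::-1];t=cap('top')['img'][160:260,215:340,::-1]
cv2.imwrite('pics/g3.png',np.hstack([cv2.resize(i,(400,320),interpolation=3) for i in(t,b)]))
E
```

```text
time_s: 5.03
ee_pos: [0.4592, 0.0236, 0.0531]
tcp_rot: [-0.094, 0.62, 0.775, 0.075]
force: [0.9, 0.9, -1.5]
width: 0.0353
grip_force: 60.1
time_s: 5.45
ee_pos: [0.4596, 0.0243, 0.0213]
tcp_rot: [0.001, 0.624, 0.782, -0.001]
force: [-0.2, 1.1, -0.7]
width: 0.0356
grip_force: 61.2
[0.45961745 0.02433526 0.02129161] [ 0.00090045  0.623809    0.78157546 -0.00115198] [-0.22045743  1.10884786 -0.68612058]
```

View pics/g3.png

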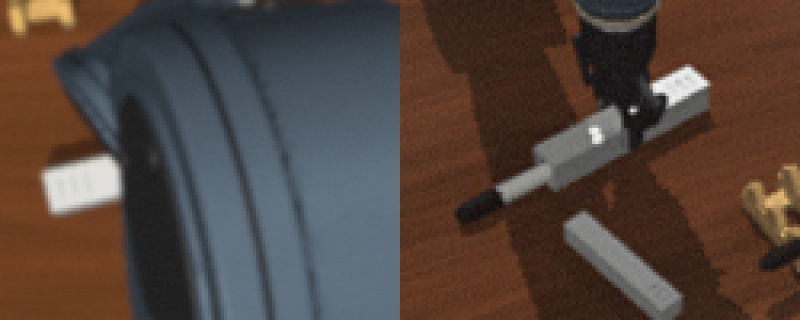

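The tube lies flat and the cap end sticks out, tip at crop (460,215). Now I release, rise and measure the marker.

```bash
python3 -m creep '[[0,0,0,0,0,0,120],[0,0,0,0,0,0,60],[0,0,0,0,0,0,0],[0,0,0,0,0,0,0],[0,0,0.02,0,0,0,0]]'
python3 -m creep '[[0,0,0.03,0,0,0,0],[0,0,0.03,0,0,0,0],[0,0,0.02,0,0,0,0],[0,0,0,0,0,0,0],[0,0,0,0,0,0,0]]'
python3 - <<'E'
from h import *
s=env.read_state();print(s['ee_pos'],s['width'])
c=cap('scene')
b=c['img'][180:240,190:310,::-1]
cv2.imwrite('pics/g4.png',cv2.resize(b,(800,400),interpolation=3))
E
```

```text
time_s: 5.97
ee_pos: [0.4585, 0.0198, 0.0399]
tcp_rot: [-0.001, 0.627, 0.779, -0.002]
force: [-0.0, -0.5, 0.3]
width: 0.0855
grip_force: 0.0
time_s: 6.38
ee_pos: [0.4603, 0.0199, 0.1227]
tcp_rot: [0.001, 0.627, 0.779, 0.0]
force: [0.1, 0.2, -1.3]
width: 0.0852
grip_force: 0.0
[0.4603376  0.01992386 0.12273008] 0.08519513960898706
```

View pics/g4.png

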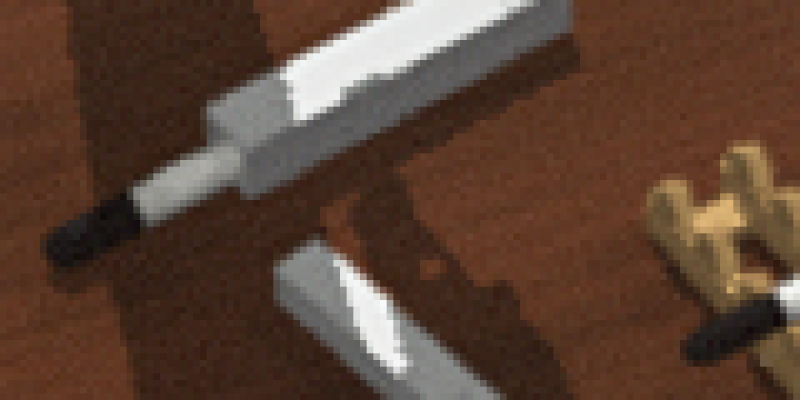

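Marker tip at crop (45,253), cap joint at (137,208), entering the mouth at about (238,165). Computing the world positions.

```bash
python3 - <<'E'
from h import *
b=cap('scene');f=20/3
p=lambda x,y,z:px2w(b,190+(x+.5)/f-.5,180+(y+.5)/f-.5,z)
T=p(46,252,.011);J=p(137,208,.012);M=p(236,166,.013)
print(T,J,M,np.linalg.norm(T-M))
for A,B in((T,J),(J,M),(T,M)):print(np.degrees(np.arctan2(*(A-B)[1::-1])))
for t in((208,102),(245,143)):print('mouthtop',p(*t,.036))
print('low',p(242,196,0))
E
```

```text
[ 0.50192777 -0.17243259  0.011     ] [ 0.49402349 -0.12344147  0.012     ] [ 0.48873725 -0.07011709  0.013     ] 0.10318164281045591
-80.83481549637783
-84.3385612839463
-82.65394390653803
mouthtop [ 0.46368523 -0.07380693  0.036     ]
mouthtop [ 0.49656802 -0.06702606  0.036     ]
low [ 0.49719237 -0.07099174  0.        ]
```

```bash
python3 -m creep '[[0.0076,-0.033,0,0,0,-1,0],[0.0076,-0.033,0,0,0,-1,0],[0.0076,-0.033,0,0,0,-1,0],[0.0076,-0.033,0,0,0,-1,0],[0.0076,-0.032,0,0,0,-1,0]]'
python3 -m creep '[[0,0,-0.02,0,0,0,0],[0,0,-0.02,0,0,0,0],[0,0,-0.02,0,0,0,0],[0,0,-0.015,0,0,0,0],[0,0,0,0,0,0,0]]'
python3 - <<'E'
from h import *
s=env.read_state();print(s['ee_pos'],s['width'])
c=cap('scene')
b=c['img'][180:240,180:300,::-1]
cv2.imwrite('pics/g5.png',cv2.resize(b,(800,400),interpolation=3))
E
```

```text
time_s: 6.9
ee_pos: [0.497, -0.145, 0.1203]
tcp_rot: [-0.001, 0.66, 0.751, -0.001]
force: [1.5, 1.5, -0.3]
width: 0.0851
grip_force: 0.0
time_s: 7.32
ee_pos: [0.4952, -0.1428, 0.043]
tcp_rot: [-0.003, 0.66, 0.751, -0.002]
force: [-1.5, 0.3, -0.1]
width: 0.0852
grip_force: 0.0
[ 0.49520959 -0.14282074  0.0429881 ] 0.08522697667963644
```

View pics/g5.png

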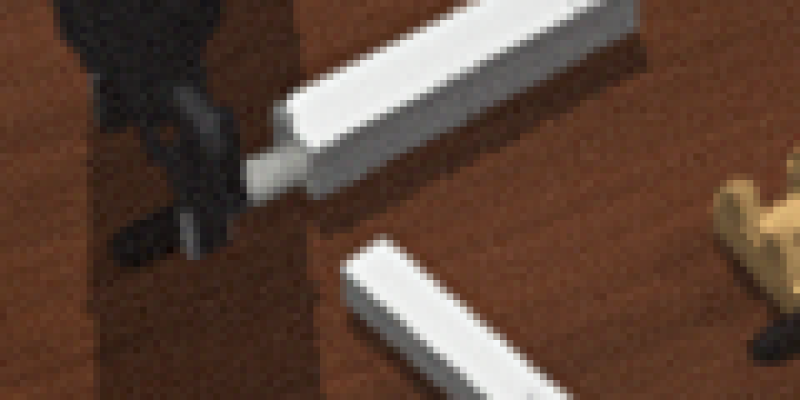

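The open fingers straddle the marker, whose tip shows at crop (115,245), clear of the tube. Lowering and closing.

```bash
python3 -m creep '[[0,0,-0.015,0,0,0,0],[0,0,-0.012,0,0,0,0],[0,0,0,0,0,0,100],[0,0,0,0,0,0,150],[0,0,0,0,0,0,255]]' 50
python3 -m creep '[[0,0,0,0,0,0,255],[0,0,0,0,0,0,255],[0,0,0,0,0,0,255],[0,0,0,0,0,0,255],[0,0,0,0,0,0,255]]'
```

```text
time_s: 7.78
ee_pos: [0.498, -0.1433, 0.0206]
tcp_rot: [0.001, 0.66, 0.751, -0.0]
force: [0.9, -0.1, 0.6]
width: 0.0515
grip_force: 0.0
time_s: 8.2
ee_pos: [0.4981, -0.1435, 0.0205]
tcp_rot: [0.001, 0.66, 0.751, -0.0]
force: [-1.7, -0.3, 6.0]
width: 0.02
grip_force: 48.0
```

The width reads 20 mm, so the grip may be on the upper chord. I'll reopen slightly, go lower and regrip.

```bash
python3 -m creep '[[0,0,0,0,0,0,120],[0,0,0,0,0,0,120],[0,0,-0.0025,0,0,0,120],[0,0,-0.0015,0,0,0,120],[0,0,0,0,0,0,120]]'
python3 -m creep '[[0,0,0,0,0,0,200],[0,0,0,0,0,0,255],[0,0,0,0,0,0,255],[0,0,0,0,0,0,255],[0,0,0,0,0,0,255]]'
python3 -c "from plant import env;print(env.finger_overhang,env.read_state()['width'],env.read_state()['ee_pos'])"
```

```text
time_s: 8.62
ee_pos: [0.4974, -0.1432, 0.0154]
tcp_rot: [-0.0, 0.66, 0.751, -0.001]
force: [0.1, 0.4, 0.0]
width: 0.0449
grip_force: 0.0
time_s: 9.03
ee_pos: [0.4977, -0.1432, 0.0158]
tcp_rot: [0.0, 0.66, 0.751, -0.0]
force: [0.0, 0.8, 1.2]
width: 0.0202
grip_force: 48.7
0.014 0.02015501760105164 [ 0.49767326 -0.14324189  0.01580361]
```

```bash
python3 -m creep '[[0,0,0.002,0,0,0,255],[0.0013,-0.0059,0,0,0,0,255],[0.0026,-0.0117,0,0,0,0,255],[0.0026,-0.0117,0,0,0,0,255],[0.0026,-0.0117,0,0,0,0,255]]'
python3 -m creep '[[0.0026,-0.0117,0,0,0,0,255],[0.0026,-0.0117,0,0,0,0,255],[0.0026,-0.0117,0,0,0,0,255],[0,0,0,0,0,0,255],[0,0,0,0,0,0,255]]'
python3 - <<'E'
from h import *
s=env.read_state();print(s['ee_pos'],s['width'],s['force'])
c=cap('scene')
b=c['img'][170:245,160:310,::-1]
cv2.imwrite('pics/g6.png',cv2.resize(b,(800,400),interpolation=3))
E
```

```text
time_s: 9.45
ee_pos: [0.507, -0.1862, 0.0178]
tcp_rot: [0.0, 0.66, 0.751, -0.001]
force: [0.3, -1.0, -0.4]
width: 0.0206
grip_force: 48.8
time_s: 9.87
ee_pos: [0.5144, -0.2202, 0.0176]
tcp_rot: [0.0, 0.661, 0.751, -0.0]
force: [1.2, 0.3, -0.2]
width: 0.0201
grip_force: 48.8
[ 0.51444238 -0.22024337  0.01761189] 0.02007140795007891 [ 1.21288152  0.31903414 -0.22260025]
```

View pics/g6.png

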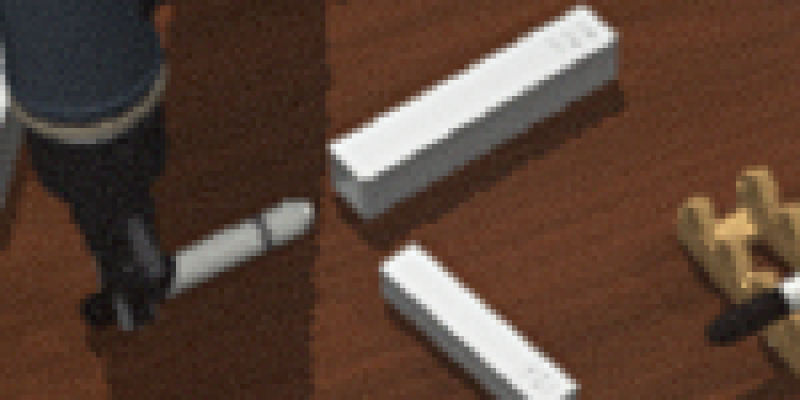

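The marker is fully out, held near its cap: tail end at crop (315,210), cap tip at (83,312). The tube has not moved. Computing the marker's offset in the grip.

```bash
python3 - <<'E'
from h import *
s=env.read_state()['ee_pos'];b=cap('scene');f=16/3
p=lambda x,y,z:px2w(b,160+(x+.5)/f-.5,170+(y+.5)/f-.5,z)
A=p(315,209,.0135);T=p(83,310,.0135);J=p(264,232,.0135)
print(A,T,np.linalg.norm(A-T),np.degrees(np.arctan2(*(T-A)[1::-1])),np.degrees(np.arctan2(*(J-A)[1::-1])))
C=(A+T)/2;print(C,C-s)
# rest check in the scene: valley/pen as seen in z0 (offset 215,160, 3.2)
g=lambda x,y,z:px2w(b,215+(x-400+.5)/3.2-.5,160+(y+.5)/3.2-.5,z)
P1,P2=g(650,233,.041),g(771,175,.041);print('pen',P1,P2,(P1+P2)/2,np.linalg.norm(P1-P2),np.degrees(np.arctan2(*(P1-P2)[1::-1])))
# tooth tips in crop z0: near tips of combs
for t in((641,153),(678,136)):print('tooth',g(*t,.044))
for t in((730,232),(748,208)): print('far',g(*t,.03))
E
```

```text
[ 0.49844328 -0.09564074  0.0135    ] [ 0.51744069 -0.24710818  0.0135    ] 0.15265414245562733 -82.85115681209882 -81.91403743057849
[ 0.50794199 -0.17137446  0.0135    ] [-0.00650654  0.04786257 -0.00415719]
pen [0.70187466 0.06761003 0.041     ] [0.68563939 0.20741286 0.041     ] [0.69375703 0.13751145 0.041     ] 0.14074237546041696 -83.37592559628044
tooth [0.61096924 0.1037589  0.044     ]
tooth [0.60567667 0.1475008  0.044     ]
far [0.7239843  0.14177735 0.03      ]
far [0.70525416 0.17195128 0.03      ]
```

```bash
python3 -m creep '[[0,0,0.02,0,0,0,255],[0,0,0.03,0,0,0,255],[0,0,0.03,0,0,0,255],[0,0,0.025,0,0,0,255],[0.0117,0.03,0,0,0,0,255]]'
python3 -m creep '[[0.0117,0.03,0,0,0,0,255],[0.0117,0.03,0,0,0,0,255],[0.0117,0.03,0,0,0,0,255],[0.0117,0.03,0,0,0,0,255],[0.0117,0.03,0,0,0,0,255]]'
python3 -m creep '[[0.0117,0.03,0,0,0,0,255],[0.0117,0.03,0,0,0,0,255],[0.0117,0.03,0,0,0,0,255],[0.0117,0.03,0,0,0,0,255],[0,0,0,0,0,0,255]]'
python3 -m creep '[[0,0,-0.02,0,0,0,255],[0,0,-0.02,0,0,0,255],[0,0,-0.01,0,0,0,255],[0,0,0,0,0,0,255],[0,0,0,0,0,0,255]]'
python3 -c "from plant import env;s=env.read_state();print(s['ee_pos'],s['force'])"
```

```text
time_s: 10.38
ee_pos: [0.526, -0.1955, 0.1271]
tcp_rot: [0.004, 0.663, 0.749, -0.001]
force: [1.2, -0.8, -1.4]
width: 0.02
grip_force: 49.0
time_s: 10.8
ee_pos: [0.5847, -0.0367, 0.1229]
tcp_rot: [0.0, 0.66, 0.752, -0.0]
force: [0.4, 0.3, -0.7]
width: 0.02
grip_force: 49.0
time_s: 11.22
ee_pos: [0.6323, 0.0908, 0.1232]
tcp_rot: [-0.001, 0.657, 0.754, 0.002]
force: [-0.2, 0.5, 0.5]
width: 0.02
grip_force: 49.0
time_s: 11.63
ee_pos: [0.6311, 0.081, 0.0727]
tcp_rot: [-0.0, 0.66, 0.751, -0.001]
force: [-1.0, 0.1, 0.1]
width: 0.0199
grip_force: 49.0
[0.63107356 0.08097351 0.07266878] [-1.04034359  0.05445416  0.13407146]
```

```bash
python3 -m creep '[[0,0,-0.01,0,0,0,255],[0,0,-0.006,0,0,0,255],[0,0,0,0,0,0,255],[0,0,0,0,0,0,255]]'
python3 - <<'E'
from h import *
s=env.read_state();print(s['ee_pos'],s['force'],s['wrist_torque'])
b=cap('scene')['img'][180:255,260:354,::-1];t=cap('top')['img'][110:185,180:274,::-1]
cv2.imwrite('pics/g7.png',np.hstack([cv2.resize(i,(400,320),interpolation=3) for i in(t,b)]))
E
```

```text
time_s: 11.97
ee_pos: [0.6315, 0.0805, 0.0567]
tcp_rot: [0.0, 0.66, 0.751, -0.001]
force: [0.7, -0.7, -0.4]
width: 0.0204
grip_force: 49.0
[0.63148103 0.08050868 0.05666047] [ 0.65919513 -0.70359867 -0.37232613] [-0.04827142  0.02687074  0.04458125]
```

View pics/g7.png

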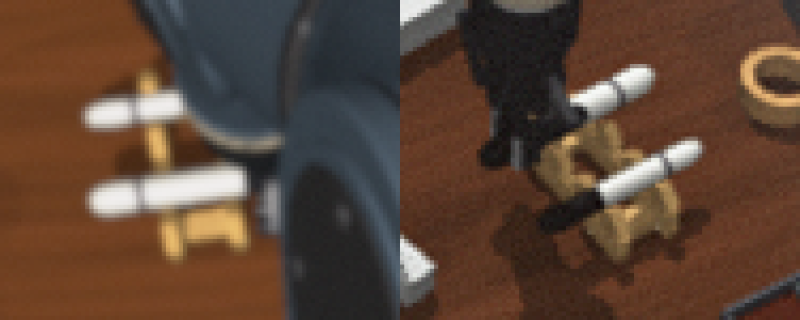

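The marker hangs over the front notch and parallel to the pen (right crop: marker tail at (650,75), pen at (700,150)). Lowering gently while watching the force.

```bash
python3 -m creep '[[0,0,-0.004,0,0,0,255],[0,0,-0.002,0,0,0,255],[0,0,-0.001,0,0,0,255],[0,0,0,0,0,0,255],[0,0,0,0,0,0,255]]'
```

```text
time_s: 12.48
ee_pos: [0.6315, 0.0806, 0.0497]
tcp_rot: [0.0, 0.66, 0.751, -0.001]
force: [0.7, 0.2, -1.1]
width: 0.02
grip_force: 49.0
```

```bash
python3 -m creep '[[0,0,-0.001,0,0,0,255],[0,0,-0.001,0,0,0,255],[0,0,0,0,0,0,255],[0,0,0,0,0,0,255],[0,0,0,0,0,0,255]]'
python3 -m creep '[[0,0,-0.001,0,0,0,255],[0,0,0,0,0,0,255],[0,0,0,0,0,0,255]]'
```

```text
time_s: 12.9
ee_pos: [0.6314, 0.0806, 0.0481]
tcp_rot: [0.0, 0.66, 0.751, -0.001]
force: [-3.8, -1.2, 5.7]
width: 0.0199
grip_force: 49.7
time_s: 13.15
ee_pos: [0.6312, 0.0805, 0.0473]
tcp_rot: [0.0, 0.66, 0.751, -0.001]
force: [-5.2, -1.1, 9.0]
width: 0.02
grip_force: 50.3
```

```bash
python3 -m creep '[[-0.0012,0,0,0,0,0,255],[0,0,0,0,0,0,255],[0,0,0,0,0,0,185],[0,0,0,0,0,0,175],[0,0,0,0,0,0,165]]' 20
python3 -m creep '[[0,0,0,0,0,0,150],[0,0,0,0,0,0,130],[0,0,0,0,0,0,130],[0,0,0.01,0,0,0,130],[0,0,0.02,0,0,0,130]]'
python3 -m creep '[[0,0,0.03,0,0,0,130],[0,0,0.03,0,0,0,130],[0,0,0.03,0,0,0,130],[0,-0.03,0.01,0,0,0,130],[0,-0.03,0,0,0,0,130]]'
python3 -m creep '[[0,-0.04,0,0,0,0,130],[0,-0.04,0,0,0,0,130],[0,-0.04,0,0,0,0,130],[0,-0.04,0,0,0,0,130],[0,0,0,0,0,0,130]]'
python3 - <<'E'
from h import *
t=cap('top');cv2.imwrite('pics/t9.png',t['img'][:,:,::-1]);s=cap('scene');cv2.imwrite('pics/s9.png',s['img'][:,:,::-1])
for nm,c,z,(x0,x1,y0,y1) in(('top',t,.043,(190,255,115,180)),('scene',s,.043,(275,345,180,245))):
  g=c['img'][y0:y1,x0:x1];m=((g.min(2)>140)).astype(np.uint8)
  n,l,st,ce=cv2.connectedComponentsWithStats(m)
  for i in range(1,n):
    if st[i,4]>15:
      yy,xx=np.where(l==i);r=cv2.minAreaRect(np.c_[xx,yy].astype(np.float32));bx=cv2.boxPoints(r);o=bx[np.argsort(bx[:,0])]
      a=(o[0]+o[1])/2;b=(o[2]+o[3])/2
      print(nm,st[i],px2w(c,a[0]+x0,a[1]+y0,z).round(4),px2w(c,b[0]+x0,b[1]+y0,z).round(4))
E
```

```text
time_s: 13.57
ee_pos: [0.6306, 0.0807, 0.0466]
tcp_rot: [0.0, 0.66, 0.751, -0.0]
force: [-0.5, 0.0, -0.3]
width: 0.0301
grip_force: 0.0
time_s: 13.98
ee_pos: [0.629, 0.0803, 0.0755]
tcp_rot: [-0.001, 0.66, 0.751, -0.002]
force: [-0.1, -0.1, 0.4]
width: 0.0418
grip_force: 0.0
time_s: 14.4
ee_pos: [0.6321, 0.0228, 0.1815]
tcp_rot: [0.002, 0.659, 0.753, 0.002]
force: [1.0, -1.6, 0.1]
width: 0.0418
grip_force: 0.0
time_s: 14.82
ee_pos: [0.6291, -0.1511, 0.1771]
tcp_rot: [0.002, 0.664, 0.747, -0.003]
force: [-0.6, -2.0, -0.4]
width: 0.0418
grip_force: 0.0
top [ 10  15  32  10 177] [0.6795 0.2051 0.043 ] [0.6911 0.1153 0.043 ]
top [ 12  36  36  12 252] [0.613  0.1995 0.043 ] [0.6252 0.0981 0.043 ]
scene [ 16  18  28  15 138] [0.6243 0.1033 0.043 ] [0.6124 0.2029 0.043 ]
scene [ 32  33  24  14 111] [0.6932 0.1209 0.043 ] [0.6817 0.2059 0.043 ]
```

Both views put the marker level at 43 mm, parallel to the pen and 68 mm from it, which is the front notch, centred to within a few mm. I'm handing the job in.

```bash
python3 -c "from plant import env;print(env.close_job())"
```

```text
the job is handed in; nothing more can be done
None
```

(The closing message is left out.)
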